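Clear the lane and proof-pull the model tower

ROBOT

A 6-joint arm with a two-finger parallel gripper is mounted at the origin on the work surface. World frame = base frame: x ahead of the robot, y to its left, z up, the work surface at z = 0. Lengths are in m, angles in rad, forces in N, time in s.
With the tool pointing down it reaches from about 0.325 to 0.75 m from the base axis. Payload 7.6 kg.
Tool frame: the origin (TCP) lies at the very end of the fingers, on their centre line; the grasp point (between the pads) lies 19 mm behind it; z points along the fingers, y is the line along which they close (so a half turn about z gives the same grasp; the last joint's range is limited). The gripper opens to 85 mm and grips with 20 to 120 N. Pads are 22 mm wide; open, the fingers measure 114 mm over their backs; the gripper's body (76 mm by 85 mm) begins 54 mm behind the grasp point. The pads swing forward as they close: fully open they stand 13 mm farther back than shut.
Start: joints at [1.184, 0.052, 1.401, -0, 1.689, -0.07], TCP at [0.164, 0.499, 0.231] pointing down, gripper open.
Joint ranges: [-2.9, 2.9], [-0.91, 2.17], [0.12, 2.37], [-1.06, 4.2], [0.26, 2.73], [-2.93, 2.93]. Speed limits (rad/s): [2.57, 2.57, 3.01, 3.14, 3.14, 3.14].

INTERFACE

Orientations are given as a rotation vector (axis times angle).
In Python, from station import robot, viewer gives the robot as it stands.
- The arm moves only by the shell command python3 -m crank 'ROWS' [FORCE]. ROWS is JSON, a list of rows, each a list of 3 entries, a list of its own where there are three numbers: the shift along the world's x, y, z in cm, then the turn about the world's z in rad, then the finger opening in cm, from 0 to 8.54. A call has 1 to 10 rows; each row shifts and turns the commanded pose from where the row before left it; what a row does not reach is not made up. A row lasts 1/12 s, in which the tool goes at most 41.7 mm and 7.16 degrees, less where a joint would pass 70% of its speed; a pose out of reach is approached as far as the arm can. A call is refused whole if a number of a shift passes 4.17 or a number of a turn 0.125, either way. A call with a gripper value outside its range is refused whole. The fingers move at their own pace and stop on an object; FORCE is the grip in N (left out, the last holds). Time passes only in rows, so rows that do not move let the fingers close. It gives the time, the measured TCP pose, the force, the opening and the grip force at its end, in the units of the state.
- robot.observe(): the state, without advancing time (a new reading comes with each control period).
- viewer.read_camera(name): name is "scene" or "top" or "wrist"; returns (picture, depth): 384x512x3 uint8, blue, green, red; 384x512 float32, m along the optical axis (not along the pixel's ray), 0 where there is no reading.
- viewer.get_calibration(name): a dict with "mtx" (3x3 intrinsics, pixels), "T" (4x4, takes a point from camera to world coordinates). Camera axes: x right, y up, looking along -z (the intrinsics and any distortion apply to the point x, -y, -z); pixel columns grow to the right and rows downward; lengths in m; the calibration is good to about 2 mm. A picture is of the moment at which its call begins: read the wrist's pose just before it. get_calibration takes no time and is no camera call; for the wrist camera it gives the pose at the moment of the call.
- robot.sign_off(): hands the job in; it is judged then, once.
The state is a dict: "time": time; "joints": joint angles; "qd": joint speeds; "tau": joint torques, N m; "ee_pos": TCP position; "tool_rot": TCP orientation; "wrist_force": force on the tool from outside, world axes, zero at the start; "wrist_torque": the same for the moment, N m; "width": opening from 0.0 (shut) to 1.0 (fully open); "grasp_force": force on a finger pad.
Only numpy, scipy, OpenCV 4.12 (cv2) and the standard library are available. Lean on these libraries where they do the work, as an engineer would, in place of code of your own. Each camera call takes 0.05 s, during which the arm holds its last target. There are 200 camera calls.

TASK

Proof-pull the blue model tower: first clear the way, lifting the yellow guard off the gauge's handle and standing it on the middle of the blue mat, and putting every model column that lies in the pull lane into the cardboard box. Then pull the red handle out until the white pointer is level with the red clip, hold it there for three seconds without straining the tower by pulling clearly past the clip, and let the handle go fully home. Finish by standing the guard squarely over the handle again, in its yellow outline; leave the bottle, the cup and the brush jar alone.

Things in the scene. Friction and masses are not known exactly. Their poses are not given: they have to be found in the camera images.
- gauge: Fixed pull gauge. Origin: on the table under the handle's home, centre of the yellow-outlined bay; z up, x across; the handle pulls out along -y over a flat teal lane, 170 mm wide, to y = -385 mm. Aluminium housing 66 wide, 60 high, y = 90 to 250 mm; behind it a navy lattice tower 280 mm high, to y = 330 mm. A 10 mm rod, 40 mm above the table, joins handle and housing.
- pull (a joint): Travel of the sprung handle in m: 0 home, grows as it is pulled out along the gauge's -y, stop at 0.125. Spring: about 3 N at home, plus 1.1 N per 10 mm.
- handle (a point): Top middle of the red handle paddle: 50 mm across (gauge x), 12 mm thick (gauge y), 58 mm tall, its top 86 mm above the table; the rod meets it at 40 mm height, so grip the upper half from above. Moves with the handle.
- pointer (a point): Top of the white pointer on the housing (76 mm above the table), which moves with the handle by the same travel along the gauge's -y.
- clip: Red clip, 10 mm wide along the scale, fixed on top of the housing beside the pointer's slot; origin on the slot's middle line, axes as the gauge. The pointer is level with it when the two have the same y in the gauge's frame. Its place differs from start to start.
- guard: Loose yellow arch 100 mm (x) x 90 mm (y) x 106 mm high, walls 5 mm at x = +-47 mm, open underneath and at both y ends; on top a black grip rib 16 mm (x) x 70 mm (y), from 106 to 142 mm height. 0.25 kg. Origin: centre of its underside. At the start it stands over the handle, axes as the gauge.
- mat: Flat blue mat 150 x 150 mm, 1 mm thick, fixed; origin at its centre: where the guard is put aside.
- box: Fixed open cardboard box 250 mm (x) x 180 mm (y) x 60 mm high, walls and floor 5 mm; origin: centre of its underside.
- column1: Loose model column (navy blue): tube 28 mm across, 110 mm long along its x, with 36 mm square end plates 6 mm thick so it does not roll. Origin: its centre, 18 mm above what it lies on. Lies across the lane at the start; may be absent.
- column2: Loose model column (bare cardboard): tube 28 mm across, 110 mm long along its x, with 36 mm square end plates 6 mm thick so it does not roll. Origin: its centre, 18 mm above what it lies on. Lies across the lane at the start; may be absent.
- column3: Loose model column (navy blue): tube 28 mm across, 110 mm long along its x, with 36 mm square end plates 6 mm thick so it does not roll. Origin: its centre, 18 mm above what it lies on. Lies across the lane at the start; may be absent.
- column4: Loose model column (bare cardboard): tube 28 mm across, 110 mm long along its x, with 36 mm square end plates 6 mm thick so it does not roll. Origin: its centre, 18 mm above what it lies on. Lies across the lane at the start; may be absent.
- bottle: Loose white paint bottle, 56 mm across, 140 mm high; origin under its centre. To be left alone.
- cup: Loose white plastic cup, 72 mm across, 90 mm high; origin under its centre. To be left alone.
- brushes: Loose jar of brushes, 74 mm across, 185 mm high with brushes; origin under its centre. To be left alone.

How it is judged:
On the way, in this order (a step that is already met when the one before it is completed fails the run):
1. the guard stands upright on the blue mat and every column is in the box (x of column1 in the frame of box between -0.122 and 0.122 m and y of column1 in the frame of box between -0.087 and 0.087 m and z of each of column1, column2, column3, column4 in the frame of box below 0.068 m and x of column2 in the frame of box between -0.122 and 0.122 m and y of column2 in the frame of box between -0.087 and 0.087 m and x of column3 in the frame of box between -0.122 and 0.122 m and y of column3 in the frame of box between -0.087 and 0.087 m and x of column4 in the frame of box between -0.122 and 0.122 m and y of column4 in the frame of box between -0.087 and 0.087 m and horizontal distance between guard and mat below 0.05 m and height (world z) of guard below 0.008 m and angle between guard's own z axis and vertical below 0.1 rad), for 0.2 s.
2. the handle is pulled and held with the pointer level with the red clip (within its 10 mm width) for 2 s (y of pointer in the frame of clip between -0.005 and 0.005 m), for 2 s.
3. the handle is fully home again (value of joint pull below 0.005 m), for 0.2 s.
At the end, for the whole second after the job is handed in: Every column lies in the box (centre inside the walls, below 68 mm), the handle is home within 5 mm, the guard stands upright over it within 18 mm of the bay's centre and 0.2 rad of square, all released and at rest (x of column1 in the frame of box between -0.122 and 0.122 m and y of column1 in the frame of box between -0.087 and 0.087 m and z of each of column1, column2, column3, column4 in the frame of box below 0.068 m and x of column2 in the frame of box between -0.122 and 0.122 m and y of column2 in the frame of box between -0.087 and 0.087 m and x of column3 in the frame of box between -0.122 and 0.122 m and y of column3 in the frame of box between -0.087 and 0.087 m and x of column4 in the frame of box between -0.122 and 0.122 m and y of column4 in the frame of box between -0.087 and 0.087 m and linear speed of each of column1, column2, column3, column4, guard below 0.03 m/s and value of joint pull below 0.005 m and horizontal distance between guard and gauge below 0.018 m and height (world z) of guard below 0.006 m and angle between guard's own z axis and vertical below 0.08 rad and angle between the x axis of guard and the x axis of gauge, either way round below 0.2 rad); the robot touches nothing.
It fails at once if the pointer is pulled more than 14 mm past the red clip (y of pointer in the frame of clip below -0.014 m).
It fails at once if a bystander (bottle, cup, brush jar) is pushed more than 30 mm or tipped (distance of any of bottle, cup, brushes from where it was at the start of the episode above 0.03 m or angle between any of bottle, cup, brushes's own z axis and vertical above 0.4 rad).
Of column1, column2, column3, column4 only 2 to 4 are there at a start; the rules pass over those that are not, and their reading is None.
At some moment in a run one of column1, column2, column3, column4 may be knocked a few centimetres aside while the robot is not near it.
Once in a run the grip may slacken for a moment while it holds something.
It also fails if it takes over 210 s, if anything falls off the work surface, if the arm or the gripper's body presses on something with over 40 N, if the wrist force passes 120 N, or if a joint passes its speed limit or range.

## Working session

There is one attempt and no reset: what is moved stays moved. The work goes in short steps, Python scripts to look and compute and a shell command to move; the robot and the scene stay as the last step left them, time stands still between calls to the robot, and variables do not carry over. Pictures are saved under pics/ and viewed, at most 14 in all, crops included, and the job is handed in when it is done.

```bash
mkdir -p pics; ls; cat > h.py <<'E'
import numpy as np, cv2
from station import robot, viewer
def grab(cam,fn=None):
    c=viewer.get_calibration(cam); im,d=viewer.read_camera(cam)
    if fn: cv2.imwrite('pics/'+fn,im); np.savez('pics/'+fn+'.npz',im=im,d=d,K=c['mtx'],T=c['T'])
    return im,d,c
def world(d,K,T):
    v,u=np.mgrid[0:d.shape[0],0:d.shape[1]]
    x=(u-K[0,2])/K[0,0]*d; y=(v-K[1,2])/K[1,1]*d
    P=np.stack([x,-y,-d,np.ones_like(d)],-1)@np.asarray(T).T
    P=P[...,:3]; P[d<=0]=np.nan; return P
def load(fn):
    z=np.load('pics/'+fn+'.npz'); return z['im'],world(z['d'],z['K'],z['T'])
E
python3 - <<'E'
from h import *
for c in('top','scene'):
    im,d,cal=grab(c,c+'0.png'); print(c,cal.keys(),cal['T'])
print(robot.observe())
E
```

```text
pics
top dict_keys(['mtx', 'T']) [[-0.00246309  0.99405687 -0.10883414  0.39005051]
 [-0.99971085 -0.00505104 -0.02350957  0.01264454]
 [-0.02391957  0.10874477  0.99378188  1.34953364]
 [ 0.          0.          0.          1.        ]]
scene dict_keys(['mtx', 'T']) [[-0.7985768  -0.43605045  0.41489167  0.94010576]
 [ 0.60182161 -0.56786138  0.56155517  0.56372315]
 [-0.00926542  0.6981357   0.71590551  0.78401627]
 [ 0.          0.          0.          1.        ]]
{'time': 0.1, 'joints': array([ 1.18372795e+00,  5.27895090e-02,  1.40158812e+00,  1.10919148e-05,
        1.68861291e+00, -7.03041663e-02]), 'qd': array([ 0.00099264, -0.0010524 , -0.00227039,  0.00077579, -0.0005952 ,
       -0.00075638]), 'tau': array([ 1.56581362e-03, -3.82583678e+01, -3.60984707e+01, -5.19102491e-05,
        4.81525756e-03, -8.92794446e-06]), 'ee_pos': array([0.16341298, 0.49864644, 0.23056613]), 'tool_rot': array([-4.95440618e-01, -3.10194778e+00,  2.13448120e-03]), 'wrist_force': array([0.42010165, 0.18107749, 0.70476332]), 'wrist_torque': array([-0.01826721,  0.01743909, -0.03068241]), 'grasp_force': 0.0, 'width': 1.001400349842611}
```

View pics/top0.png

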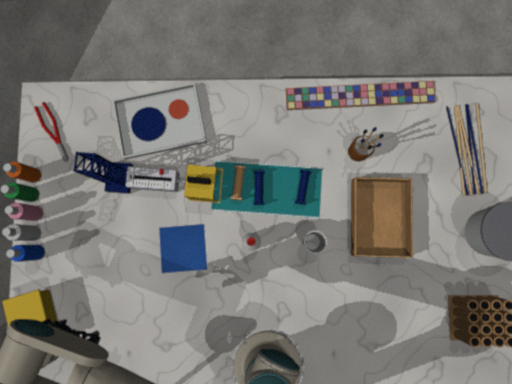

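View pics/scene0.png

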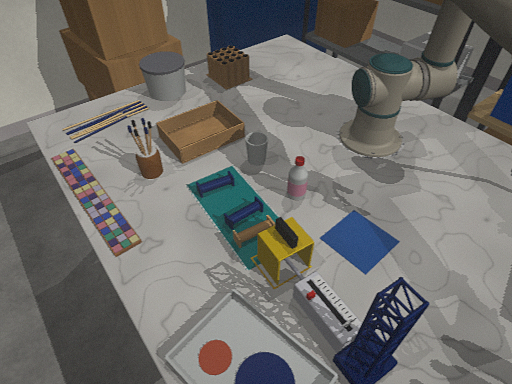

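The top view shows the guard at about (203,182), columns at (238,183) cardboard, (259,188) navy and (303,187) navy, the mat at (183,248), and the box at (382,217). The clip is near (162,172), the bottle at (251,241) and the cup at (315,241).

```bash
python3 - <<'E'
from h import *
im,P=load('top0.png')
cr=im[150:260,120:330]; cv2.imwrite('pics/c1.png',cv2.resize(cr,None,fx=3.8,fy=3.8,interpolation=cv2.INTER_CUBIC))
hsv=cv2.cvtColor(im,cv2.COLOR_BGR2HSV)
def reg(name,lo,hi,box,zr=(-.02,1)):
    u0,v0,u1,v1=box; m=np.zeros(im.shape[:2],np.uint8); m[v0:v1,u0:u1]=cv2.inRange(hsv,lo,hi)[v0:v1,u0:u1]
    m=(m>0)&(P[...,2]>zr[0])&(P[...,2]<zr[1]); p=P[m]
    r=cv2.minAreaRect((p[:,:2]*1000).astype(np.float32)); print(name,m.sum(),np.round(r,1) if 0 else r,'zmed',np.median(p[:,2]).round(4),'mean',p.mean(0).round(4))
reg('mat',(100,100,40),(120,255,255),(150,215,215,280))
reg('teal',(78,80,40),(98,255,255),(205,150,330,225))
reg('guardtop',(20,100,60),(35,255,255),(180,160,225,205),(.09,.12))
reg('rib',(0,0,0),(180,255,60),(185,170,215,192),(.115,.16))
any_=((0,0,0),(180,255,255))
reg('colA',*any_,(228,155,248,210),(.012,.06))
reg('colB',*any_,(249,160,272,215),(.012,.06))
reg('colC',*any_,(290,160,318,215),(.012,.06))
reg('box',*any_,(340,170,425,265),(.045,.08))
reg('bottle',*any_,(235,225,268,260),(.05,.16))
reg('cup',*any_,(300,225,330,260),(.05,.1))
reg('brush',*any_,(340,125,390,165),(.05,.2))
reg('housing',*any_,(125,155,180,200),(.05,.065))
reg('clip',(0,120,80),(8,255,255),(130,160,180,195),(.04,.1))
E
```

```text
mat 1954 ((370.46539306640625, 275.77960205078125), (145.87464904785156, 148.28221130371094), 4.5703301429748535) zmed 0.0005 mean [0.3701 0.2753 0.0005]
teal 3938 ((568.2518920898438, -1.63629150390625), (357.90673828125, 160.6266326904297), 85.44209289550781) zmed 0.0001 mean [ 5.635e-01 -1.150e-02  2.000e-04]
guardtop 788 ((577.1836547851562, 205.3438262939453), (90.6568374633789, 100.33111572265625), 84.42684173583984) zmed 0.1054 mean [0.5753 0.204  0.1054]
rib 123 ((576.7012939453125, 202.687255859375), (65.52217864990234, 16.420072555541992), 85.3809814453125) zmed 0.1407 mean [0.5758 0.2014 0.1402]
colA 302 ((583.7509155273438, 91.14973449707031), (33.805694580078125, 109.68396759033203), 82.97064971923828) zmed 0.0301 mean [0.5835 0.091  0.0293]
colB 289 ((566.7883911132812, 23.38269805908203), (35.68235778808594, 108.63542938232422), 89.28269958496094) zmed 0.0297 mean [0.5669 0.0236 0.0294]
colC 311 ((568.9953002929688, -121.01622009277344), (35.91147994995117, 110.07659912109375), 79.73099517822266) zmed 0.0294 mean [ 0.569  -0.1203  0.0292]
box 681 ((468.2746276855469, -
[... 186 characters left out ...]
313598633, 52.31377410888672), 89.70664978027344) zmed 0.0989 mean [0.3915 0.0455 0.1052]
cup 171 ((391.0796203613281, -148.92897033691406), (67.45587921142578, 70.29940032958984), 89.3853530883789) zmed 0.0867 mean [ 0.3892 -0.1568  0.0802]
brush 359 ((690.0408935546875, -306.80352783203125), (71.74369049072266, 69.38390350341797), 23.995588302612305) zmed 0.0972 mean [ 0.6863 -0.3042  0.1157]
housing 937 ((595.6544799804688, 371.52386474609375), (161.61691284179688, 66.68755340576172), 85.42963409423828) zmed 0.0594 mean [0.5942 0.3693 0.0592]
clip 13 ((616.0787963867188, 333.1934814453125), (15.162114143371582, 7.464705467224121), 11.729178428649902) zmed 0.076 mean [0.6156 0.3338 0.0754]
```

View pics/c1.png

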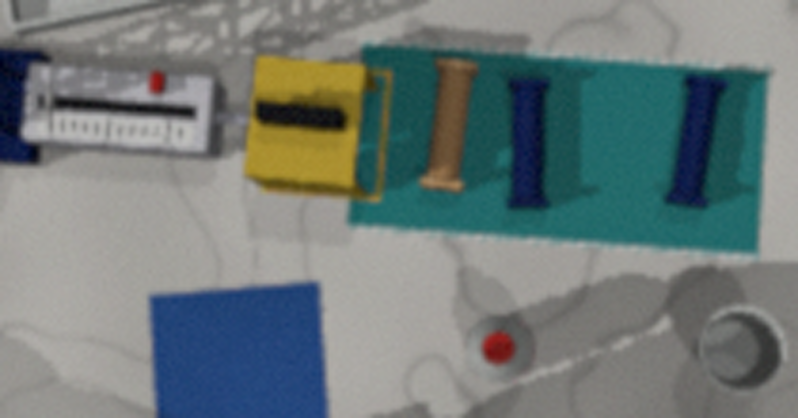

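```bash
python3 -m crank '[[[3.4,-2.4,0],-0.11,5],[[3.4,-2.4,0],-0.11,5],[[3.4,-2.4,0],-0.11,5],[[3.4,-2.4,0],-0.11,5],[[3.4,-2.4,0],-0.11,5],[[3.4,-2.4,0],-0.11,5]]' 40; python3 -m crank '[[[3.4,-2.5,0],-0.11,5],[[3.4,-2.5,0],-0.11,5],[[3.4,-2.5,0],-0.11,5],[[3.4,-2.5,0],-0.11,5],[[3.4,-2.5,0],-0.12,5],[[3.4,-2.5,0],-0.11,5],[[0,0,0],0,5],[[0,0,0],0,5]]'
cat > pose.py <<'E'
from h import *
o=robot.observe(); r=o['tool_rot']; from scipy.spatial.transform import Rotation as R
y=R.from_rotvec(r).as_matrix()[:,1]
print('t',round(o['time'],2),'tcp mm',(o['ee_pos']*1000).round(1),'fingerdir deg',np.degrees(np.arctan2(y[1],y[0])).round(1),'w mm',round(o['width']*85.4,1),'gf',round(o['grasp_force'],1),'F',o['wrist_force'].round(1),'j',o['joints'].round(2))
E
python3 pose.py; python3 -c "
from h import *
im,d,c=grab('wrist','w1.png');print(c['T'].round(3))"
```

```text
time: 0.6
ee_pos: [0.3687, 0.3533, 0.231]
tool_rot: [-1.481, -2.77, 0.001]
wrist_force: [0.3, 1.3, 0.2]
width: 0.584
grasp_force: 0.0
time: 1.27
ee_pos: [0.5699, 0.205, 0.2296]
tool_rot: [-2.307, -2.131, 0.004]
wrist_force: [-1.1, 0.7, -0.4]
width: 0.584
grasp_force: 0.0
t 1.27 tcp mm [569.9 205.  229.6] fingerdir deg -4.5 w mm 49.9 gf 0.0 F [-1.1  0.7 -0.4] j [0.28 0.28 1.14 0.   1.72 0.36]
[[ 0.997  0.075  0.028  0.576]
 [-0.08   0.945  0.317  0.286]
 [-0.003 -0.318  0.948  0.372]
 [ 0.     0.     0.     1.   ]]
```

View pics/w1.png

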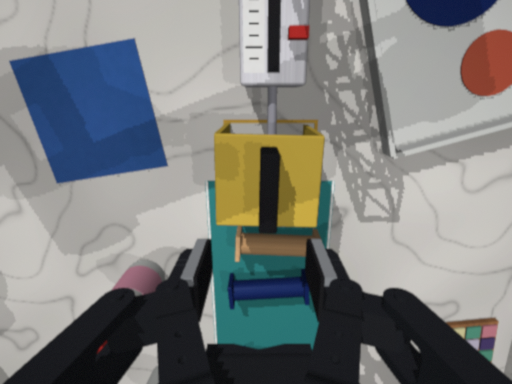

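The wrist view shows the guard with its rib at about (269,190), the rod and housing behind it at (275,40), the clip at (298,32), and the mat at (90,110).

```bash
python3 - <<'E'
from h import *
im,P=load('w1.png'); hsv=cv2.cvtColor(im,cv2.COLOR_BGR2HSV)
def reg(name,m):
    p=P[m]; r=cv2.minAreaRect((p[:,:2]*1000).astype(np.float32)); print(name,m.sum(),np.round(r[0],1),np.round(r[1],1),round(r[2],1),np.median(p[:,2]).round(4))
z=P[...,2]; v,u=np.mgrid[0:384,0:512]
B=(u>205)&(u<335)&(v>110)&(v<240)
reg('rib',B&(z>.132)&(z<.15))
reg('top',B&(z>.100)&(z<.15))
reg('clip',(cv2.inRange(hsv,(0,140,80),(8,255,255))>0)&(u>270)&(u<320)&(v<60))
reg('mat',(cv2.inRange(hsv,(100,120,40),(120,255,255))>0)&(u<180)&(v<200))
reg('rod',(z>.035)&(z<.05)&(u>262)&(u<285)&(v>88)&(v<118))
reg('teal',(cv2.inRange(hsv,(78,80,30),(98,255,255))>0)&(abs(z)<.01))
reg('housing',(z>.05)&(z<.07)&(u>230)&(u<315)&(v<95))
E
```

```text
rib 1572 [577.5 205.4] [69.7 16. ] 84.3 0.1415
top 9803 [577.5 205.1] [ 89.9 100.3] 84.2 0.1058
clip 253 [615.5 334.9] [ 9.7 17.7] 85.4 nan
mat 15179 [nan nan] [0. 0.] 0.0 nan
rod 260 [588.8 274.4] [28.8  8.7] 86.2 0.0437
teal 8647 [705.2  24. ] [282.4 436.7] 84.7 0.0006
housing 5661 [593.  328.6] [74.7 66.1] 85.5 0.0597
```

```bash
python3 -m crank '[[[0.8,0,-2],-0.02,5],[[0,0,-3],0,5],[[0,0,-3],0,5],[[0,0,-2.8],0,5],[[0,0,-1],0,5],[[0,0,0],0,5]]' 60; python3 -m crank '[[[0,0,0],0,0],[[0,0,0],0,0],[[0,0,0],0,0],[[0,0,0],0,0],[[0,0,0],0,0],[[0,0,0],0,0]]' >/dev/null; python3 pose.py;  python3 -m crank '[[[0,0,1],0,0],[[0,0,2.5],0,0],[[0,0,3],0,0],[[0,0,3],0,0],[[0,0,3],0,0]]' >/dev/null; python3 pose.py
```

```text
time: 1.82
ee_pos: [0.5747, 0.2074, 0.1104]
tool_rot: [-2.321, -2.113, 0.008]
wrist_force: [-0.5, -0.1, 0.1]
width: 0.585
grasp_force: 0.0
t 2.32 tcp mm [578.3 207.3 116.2] fingerdir deg -5.5 w mm 15.0 gf 60.2 F [2.  1.1 7.1] j [0.28 0.36 1.28 0.   1.5  0.38]
t 2.73 tcp mm [576.5 206.6 239.9] fingerdir deg -5.5 w mm 15.1 gf 59.0 F [ 0.9 -0.5 -2.9] j [ 0.28  0.3   1.1  -0.    1.74  0.38]
```

```bash
python3 -m crank '[[[-2.9,1],0,0],[[-2.9,1,0],0,0]]' | tail -1; python3 -m crank '[[[-2.9,1,0],0,0],[[-2.9,1,0],0,0],[[-2.9,1,0],0,0],[[-2.9,1,0],0,0],[[-2.9,1,0],0,0],[[-3,1,0],0,0],[[-3,1,0],0,0],[[0,0,0],0,0],[[0,0,0],0,0]]' >/dev/null; python3 pose.py
```

```text
t 3.48 tcp mm [370.9 277.2 239.2] fingerdir deg -5.4 w mm 14.9 gf 59.9 F [ 1.  -0.7 -2.3] j [ 0.56 -0.13  1.56 -0.    1.71  0.66]schema error: expected 3 numbers
```

```bash
python3 -m crank '[[[0,0,-3],0,0],[[0,0,-3],0,0],[[0,0,-3],0,0],[[0,0,-1.5],0,0],[[0,0,-1],0,0],[[0,0,-0.4],0,0],[[0,0,0],0,0],[[0,0,0],0,0]]' >/dev/null; python3 pose.py
```

```text
t 4.15 tcp mm [372.8 277.  120.6] fingerdir deg -5.5 w mm 14.6 gf 59.8 F [ 0.7  0.3 -2.1] j [ 0.56 -0.06  1.73 -0.    1.46  0.66]
```

```bash
python3 -m crank '[[[0,0,-0.2],0,0],[[0,0,-0.2],0,0],[[0,0,0],0,0],[[0,0,0],0,0]]' >/dev/null; python3 pose.py; python3 -m crank '[[[0,0,0],0,5],[[0,0,0],0,5],[[0,0,0],0,5],[[0,0,0],0,5],[[0,0,2],0,5],[[0,0,3],0,5],[[0,0,3],0,5],[[0,0,3],0,5],[[0,0,1],0,5],[[0,0,0],0,5]]' >/dev/null; python3 pose.py; python3 - <<'E'
from h import *
grab('top','top1.png')
im,P=load('top1.png'); hsv=cv2.cvtColor(im,cv2.COLOR_BGR2HSV)
v,u=np.mgrid[0:384,0:512]; z=P[...,2]
for n,b in dict(A=(228,155,248,210),B=(249,160,272,215),C=(290,160,318,215)).items():
    m=(u>=b[0])&(u<b[2])&(v>=b[1])&(v<b[3])&(z>.012)&(z<.06); p=P[m]
    print(n,m.sum(),cv2.minAreaRect((p[:,:2]*1000).astype(np.float32)))
# handle now uncovered
m=(cv2.inRange(hsv,(0,120,50),(10,255,255))>0)&(u>180)&(u<225)&(v>150)&(v<210)&(z>.03); p=P[m]
print('handle',m.sum(),cv2.minAreaRect((p[:,:2]*1000).astype(np.float32)),np.median(p[:,2]))
E
```

```text
t 4.48 tcp mm [373.  277.3 117.2] fingerdir deg -5.5 w mm 14.8 gf 61.0 F [ 0.9 -0.5  5.9] j [ 0.56 -0.05  1.74 -0.    1.45  0.66]
t 5.32 tcp mm [372.9 277.4 238.3] fingerdir deg -5.5 w mm 50.2 gf 0.0 F [ 0.7  0.4 -0.5] j [ 0.56 -0.13  1.56 -0.    1.7   0.66]
A 300 ((583.6734619140625, 90.61837768554688), (34.37520217895508, 110.50760650634766), 83.41040802001953)
B 290 ((566.642578125, 23.71302604675293), (35.63713455200195, 108.67787170410156), 89.66722106933594)
C 310 ((568.978271484375, -120.98966979980469), (35.58375930786133, 110.53193664550781), 79.80774688720703)
handle 65 ((580.5669555664062, 201.556640625), (12.711981773376465, 45.968379974365234), 85.46251678466797) 0.08416049094264388
```

View pics/top1.png

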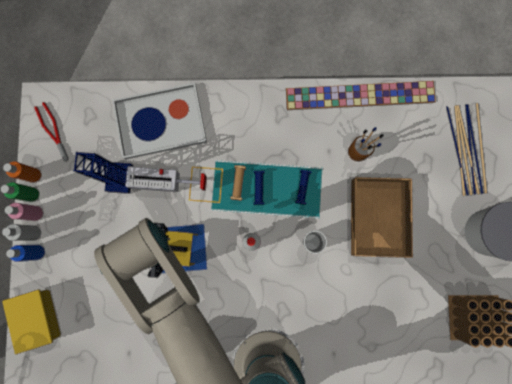

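The guard stands on the mat with the arm over it at about (180,245). The red handle is uncovered at (203,181), and the three columns haven't moved.

```bash
python3 -m crank '[[[1.6,-1.4,0],0.12,5],[[1.6,-1.4,0],0.12,5],[[1.6,-1.4,0],0.12,5],[[1.6,-1.4,0],0.12,5],[[1.6,-1.4,0],0.12,5],[[1.6,-1.4,0],0.12,5],[[1.6,-1.4,0],0.12,5]]' >/dev/null; python3 -m crank '[[[1.6,-1.5,0],0.12,5],[[1.6,-1.5,-2],0.12,5],[[1.6,-1.5,-2],0.12,5],[[1.6,-1.5,-2],0.12,5],[[1.6,-1.5,-2],0.12,5],[[1.6,-1.4,-2],0.11,5],[[0.3,0,-2],0,5],[[0,0,0],0,5],[[0,0,0],0,5]]' >/dev/null; python3 pose.py
```

```text
t 6.7 tcp mm [581.2  89.6 112.3] fingerdir deg 83.2 w mm 49.9 gf 0.0 F [-0.9 -0.3  0.1] j [ 0.09  0.3   1.36  0.    1.49 -1.36]
```

```bash
python3 -m crank '[[[0.2,0.1,-3],0,5],[[0,0,-3],0,5],[[0,0,-3],0,5],[[0,0,-1.5],0,5],[[0,0,-0.2],0,5],[[0,0,0],0,0],[[0,0,0],0,0],[[0,0,0],0,0],[[0,0,0],0,0],[[0,0,0],0,0]]' 50 >/dev/null; python3 pose.py;  python3 -m crank '[[[0,0,0],0,0],[[0,0,2],0,0],[[0,0,3],0,0],[[0,0,3],0,0],[[0,0,4],0,0],[[0,0,0],0,0]]' >/dev/null; python3 pose.py
```

```text
t 7.53 tcp mm [586.3  91.1  10.8] fingerdir deg 83.3 w mm 26.0 gf 49.8 F [-2.1  0.5  6.6] j [ 0.09  0.42  1.43  0.    1.29 -1.36]
t 8.03 tcp mm [588.7  91.1 138.4] fingerdir deg 83.3 w mm 26.0 gf 49.4 F [0.7 0.  1.8] j [ 0.09  0.28  1.33  0.    1.51 -1.36]
```

```bash
python3 -m crank '[[[-0.5,-3.8,1],0.01,0],[[-0.5,-3.8,0],0.01,0],[[-0.5,-3.8,0],0.01,0],[[-0.5,-3.8,0],0.01,0],[[-0.5,-3.8,0],0.01,0],[[-0.5,-3.8,0],0.01,0],[[-0.5,-3.8,0],0.01,0]]' >/dev/null; python3 -m crank '[[[-0.5,-3.8,0],0.01,0],[[-0.5,-3.8,0],0.01,0],[[-0.5,-3.8,0],0,0],[[-0.5,-3.8,0],0,0],[[-0.5,-3.8,0],0,0],[[-0.5,-3.8,0],0,0],[[0,0,0],0,0],[[0,0,0],0,0]]' >/dev/null; python3 pose.py
```

```text
t 9.28 tcp mm [ 519.1 -405.2  138. ] fingerdir deg 88.3 w mm 26.2 gf 49.5 F [-0.1  1.  -0.8] j [-0.72  0.47  1.09  0.    1.58 -2.26]
```

```bash
python3 -m crank '[[[0.8,0,-3],0,0],[[0,0,-3],0,0],[[0,0,-3],0,0],[[0,0,-2],0,0],[[0,0,-0.7],0,0],[[0,0,0],0,0],[[0,0,0],0,0]]' >/dev/null; python3 pose.py;  python3 -m crank '[[[0,0,0],0,4.5],[[0,0,0],0,4.5],[[0,0,0],0,4.5],[[0,0,3],0,4.5],[[0,0,3],0,4.5],[[0,0,4],0,4.5],[[0,0,4],0,4.5],[[0.8,3.8,0],0,5],[[0.8,3.8,0],0,5],[[0.8,3.8,0],0,5]]' >/dev/null; python3 pose.py;python3 - <<'E'
from h import *
grab('top','top2.png')
im,P=load('top2.png')
v,u=np.mgrid[0:384,0:512]; z=P[...,2]
for n,b in dict(B=(249,160,272,215),C=(290,160,318,215)).items():
    m=(u>=b[0])&(u<b[2])&(v>=b[1])&(v<b[3])&(z>.012)&(z<.06); p=P[m]
    if m.sum():print(n,m.sum(),cv2.minAreaRect((p[:,:2]*1000).astype(np.float32)))
E
```

```text
t 9.87 tcp mm [ 528.8 -403.    22.9] fingerdir deg 88.5 w mm 26.5 gf 49.5 F [0.9 0.  0.8] j [-0.71  0.59  1.17  0.    1.38 -2.25]
t 10.7 tcp mm [ 552.3 -288.6  163.3] fingerdir deg 88.4 w mm 49.9 gf 0.0 F [ 0.8 -0.2 -0.1] j [-0.54  0.35  1.19  0.    1.59 -2.08]
B 289 ((566.6465454101562, 23.775691986083984), (35.801517486572266, 108.30571746826172), 89.67256164550781)
C 310 ((569.5389404296875, -121.00593566894531), (35.30878829956055, 111.01610565185547), 79.995361328125)
```

View pics/top2.png

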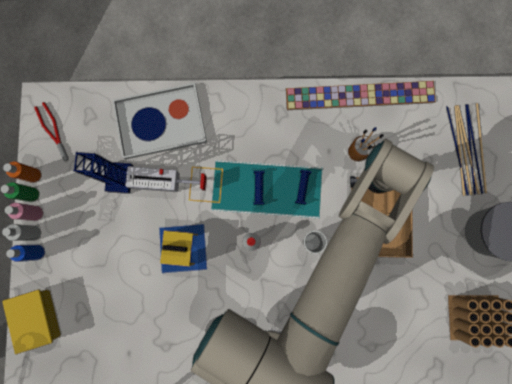

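The column is out of the lane and should now be in the box. The arm covers that view. The guard is centred on the mat at (178,248), and columns B (259,188) and C (303,187) are unmoved.

```bash
python3 -m crank '[[[0.3,3.4,0],-0.04,5],[[0.3,3.4,-1],-0.04,5],[[0.3,3.4,-1],-0.04,5],[[0.3,3.3,-1],-0.03,5],[[0.2,3.3,-2],0,5],[[0,0,-2],0,5],[[0,0,0],0,5],[[0,0,0],0,5]]' >/dev/null; python3 pose.py; python3 -m crank '[[[0,0,-3],0,5],[[0,0,-3],0,5],[[0,0,-2],0,5],[[0,0,0],0,5]]' >/dev/null; python3 pose.py
```

```text
t 11.42 tcp mm [ 565.6 -121.2   91.4] fingerdir deg 79.9 w mm 49.8 gf 0.0 F [ 0.4 -0.9 -0.2] j [-0.27  0.29  1.42 -0.    1.44 -1.67]
t 11.75 tcp mm [ 564.  -122.     8.4] fingerdir deg 79.8 w mm 49.8 gf 0.0 F [-0.9  1.  -0.7] j [-0.28  0.39  1.48 -0.    1.28 -1.67]
```

```bash
python3 -m crank '[[[0.4,0.1,-0.2],0,5],[[0,0,0],0,0],[[0,0,0],0,0],[[0,0,0],0,0],[[0,0,0],0,0],[[0,0,0],0,0],[[0,0,0],0,0]]' 50 >/dev/null; python3 pose.py;  python3 -m crank '[[[0,0,2],0,0],[[0,0,3],0,0],[[0,0,3],0,0],[[0,0,4],0,0],[[0,0,0],0,0]]' >/dev/null; python3 pose.py
```

```text
t 12.33 tcp mm [ 571.9 -121.    12.4] fingerdir deg 79.9 w mm 26.0 gf 49.7 F [-0.2 -1.2  6.3] j [-0.27  0.39  1.46 -0.    1.28 -1.67]
t 12.75 tcp mm [ 573.7 -121.2  139.7] fingerdir deg 79.9 w mm 26.0 gf 49.3 F [ 1.2 -0.8  0.9] j [-0.27  0.26  1.36  0.    1.51 -1.67]
```

```bash
python3 -m crank '[[[-0.8,-3.5,0.5],0.03,0],[[-0.8,-3.5,0],0.03,0],[[-0.8,-3.5,0],0.03,0],[[-0.8,-3.5,0],0.03,0],[[-0.8,-3.5,0],0.03,0],[[-0.6,-3.7,0],0,0],[[0,0,0],0,0],[[0,0,0],0,0]]' >/dev/null; python3 pose.py; python3 -m crank '[[[0,0,-3],0,0],[[0,0,-3],0,0],[[0,0,-3],0,0],[[0,0,-2],0,0],[[0,0,-0.8],0,0],[[0,0,0],0,0],[[0,0,0],0,0]]' >/dev/null; python3 pose.py
```

```text
t 13.42 tcp mm [ 523.3 -334.2  134.8] fingerdir deg 88.3 w mm 25.4 gf 49.4 F [-0.2 -0.1 -1.2] j [-0.63  0.37  1.23  0.    1.54 -2.17]
t 14.0 tcp mm [ 524.7 -331.4   17.2] fingerdir deg 88.5 w mm 26.2 gf 51.2 F [-0.4  0.9 -0.5] j [-0.62  0.48  1.33  0.    1.33 -2.17]
```

```bash
python3 -m crank '[[[0,0,0],0,4.5],[[0,0,0],0,4.5],[[0,0,0],0,4.5],[[0,0,3],0,4.5],[[0,0,3],0,4.5],[[0,0,4],0,4.5],[[0,0,3],0,4.5],[[0.4,3.5,0],0,5],[[0.4,3.5,0],0,5],[[0.4,3.5,0],0,5]]' >/dev/null; python3 -m crank '[[[0.4,3.6,0],0,5],[[0.4,3.6,0],0,5],[[0.4,3.6,0],0,5],[[0.4,3.5,0],0,5],[[0.4,3.5,0],0,5],[[0.4,3.5,0],0.02,5],[[0.4,3.5,0],0,5],[[0,0,0],0,5],[[0,0,0],0,5]]' >/dev/null; python3 pose.py; python3 - <<'E'
from h import *
grab('top','top3.png')
im,P=load('top3.png'); v,u=np.mgrid[0:384,0:512]; z=P[...,2]
m=(u>=349)&(u<413)&(v>=175)&(v<258)&(z>.012)&(z<.052); print(m.sum())
cv2.imwrite('pics/c3.png',cv2.resize(im[140:270,180:430],None,fx=3,fy=3,interpolation=cv2.INTER_CUBIC))
E
```

```text
t 15.58 tcp mm [564.   22.6 146.5] fingerdir deg 89.8 w mm 49.7 gf 0.0 F [-0.1 -0.7 -0.3] j [-0.03  0.2   1.41  0.    1.53 -1.59]
1322
```

View pics/c3.png

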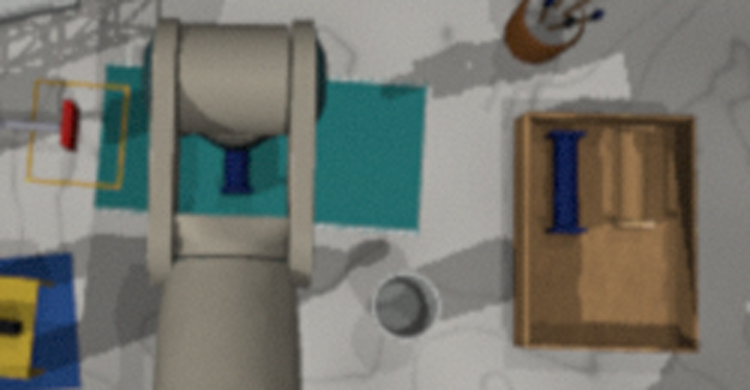

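The navy column (566,180) and the cardboard column (632,177) both lie in the box. Column B is still under the gripper at (237,170).

```bash
python3 -m crank '[[[0.2,0.1,-3],0,5],[[0,0,-3],0,5],[[0,0,-3],0,5],[[0,0,-3],0,5],[[0,0,-2],0,5],[[0,0,0],0,5]]' 50 >/dev/null; python3 pose.py;  python3 -m crank '[[[0.1,0,0],0,0],[[0,0,0],0,0],[[0,0,0],0,0],[[0,0,0],0,0],[[0,0,0],0,0],[[0,0,0],0,0]]' >/dev/null; python3 pose.py;  python3 -m crank '[[[0,0,2],0,0],[[0,0,3],0,0],[[0,0,3],0,0],[[0,0,4],0,0],[[0,0,0],0,0]]' >/dev/null; python3 pose.py
```

```text
t 16.13 tcp mm [562.6  20.4   1.2] fingerdir deg 89.5 w mm 50.0 gf 0.0 F [-0.2 -0.1  0.1] j [-0.03  0.36  1.52 -0.    1.26 -1.59]
t 16.63 tcp mm [568.3  21.5   8.4] fingerdir deg 89.6 w mm 26.1 gf 49.9 F [-0.6 -1.3  7.2] j [-0.03  0.36  1.51 -0.    1.27 -1.59]
t 17.05 tcp mm [570.6  21.8 135.8] fingerdir deg 89.6 w mm 26.1 gf 49.3 F [ 1.4 -1.4  1.7] j [-0.03  0.22  1.41  0.    1.5  -1.59]
```

```bash
python3 -m crank '[[[-1,-3.6,1],0,0],[[-1,-3.6,0],0,0],[[-1,-3.6,0],0,0],[[-1.4,-3.6,0],0,0],[[-1.6,-3.5,0],0,0],[[-1.6,-3.5,0],0,0]]' >/dev/null; python3 -m crank '[[[-1.7,-3.5,0],-0.02,0],[[-1.7,-3.5,0],0,0],[[-1.7,-3.5,0],0,0],[[-1.7,-3.5,0],0,0],[[-1.7,-3.5,0],0,0],[[0,0,0],0,0],[[0,0,0],0,0]]' >/dev/null; python3 pose.py; python3 -m crank '[[[0,0,-3],0,0],[[0,0,-3],0,0],[[0,0,-3],0,0],[[0,0,-2],0,0],[[0,0,-0.8],0,0],[[0,0,0],0,0],[[0,0,0],0,0]]' >/dev/null; python3 pose.py
```

```text
t 18.13 tcp mm [ 405.  -368.6  136.4] fingerdir deg 88.3 w mm 26.3 gf 49.4 F [0.5 0.5 0.4] j [-0.81  0.16  1.47  0.    1.51 -2.35]
t 18.72 tcp mm [ 406.8 -366.9   19.4] fingerdir deg 88.5 w mm 26.2 gf 49.4 F [ 0.6 -0.4  0.3] j [-0.8   0.29  1.57  0.    1.28 -2.35]
```

```bash
python3 -m crank '[[[0.6,0,-0.2],0,0],[[0,0,0],0,4.5],[[0,0,0],0,4.5],[[0,0,0],0,4.5],[[0,0,3],0,4.5],[[0,0,4],0,4.5],[[0,0,4],0,4.5],[[2.5,2,3],0,5],[[2.5,3,3],0,5],[[2,3.2,3],0,5]]' >/dev/null; python3 -m crank '[[[2,3.6,1],0,5],[[1.5,3.6,0],0,5],[[1,3.6,0],0,5],[[1,3.6,0],0,5],[[1,3.6,0],0,5],[[1,3.6,0],0,5],[[1,3.6,0],0,5],[[1,3.6,0],-0.03,5],[[0.5,3.6,0],-0.03,5]]' >/dev/null;python3 -m crank '[[[0,3.6,0],0,5],[[0,3.6,0],0,5],[[0,3.6,0],0,5],[[0,3.6,0],0,5],[[0,2.1,0],0,5],[[0,0,0],0,5],[[0,0,0],0,5]]' >/dev/null; python3 pose.py; python3 - <<'E'
from h import *
grab('top','top4.png'); im,P=load('top4.png')
grab('wrist','w4.png'); w=cv2.imread('pics/w4.png')
a=cv2.resize(im[140:280,340:430],(384*90//140,384)); cv2.imwrite('pics/c4.png',np.hstack([w,a]))
E
```

```text
t 20.88 tcp mm [573.6 194.1 216.1] fingerdir deg 85.1 w mm 50.1 gf 0.0 F [ 0.5 -1.   0.2] j [ 0.27  0.29  1.17 -0.    1.69 -1.22]
```

View pics/c4.png

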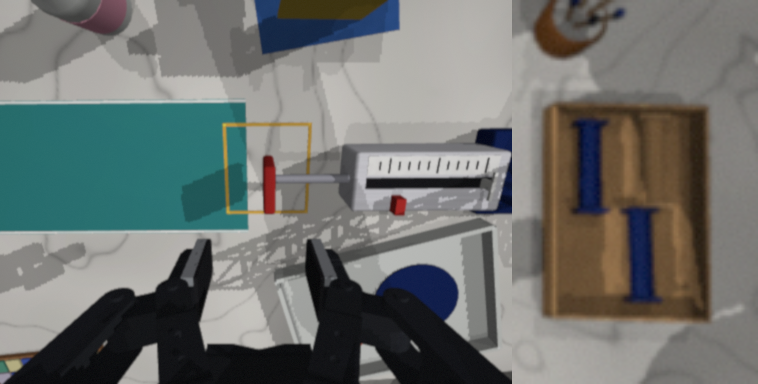

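All three columns are in the box. The pointer is at about (487,184) and the clip at (398,205) in the wrist view.

```bash
cat > meas.py <<'E'
from h import *
import sys
def rayz(K,T,u,v,z):
    r=np.array([(u-K[0,2])/K[0,0],-(v-K[1,2])/K[1,1],-1.]); d=T[:3,:3]@r; o=T[:3,3]; return o+d*(z-o[2])/d[2]
g=np.array([np.cos(np.radians(85.4)),np.sin(np.radians(85.4))]); O=np.array([.5822,.2018])
if __name__=='__main__':
    z=np.load('pics/'+sys.argv[1]+'.npz'); K,T=z['K'],z['T']
    for a in sys.argv[2:]:
        u,v,h=map(float,a.split(',')); p=rayz(K,T,u,v,h); print(a,(p*1000).round(1),'gauge y',((p[:2]-O)@g*1000).round(1),'x',((p[:2]-O)@[g[1],-g[0]]*1000).round(1))
E
python3 - <<'E'
from h import *
im,P=load('w4.png')
cv2.imwrite('pics/c5.png',cv2.resize(im[140:225,340:512],None,fx=4.6,fy=4.6,interpolation=cv2.INTER_CUBIC))
from meas import *
z=P[...,2]; v,u=np.mgrid[0:384,0:512]
B=(u>350)&(v>150)&(v<215)
m=B&(z>.066)&(z<.09); p=P[m]; s=(p[:,:2]-O)@g*1000; x=(p[:,:2]-O)@[g[1],-g[0]]*1000
print(m.sum()); 
for lo,hi in((-10,12),(12,40)):
    k=(x>lo)&(x<hi); print(k.sum(), np.percentile(s[k],[2,25,50,75,98]).round(1), np.median(x[k]).round(1),np.median(p[k,2]).round(3) if k.any() else 0) if k.any() else 0
hs=cv2.cvtColor(im,cv2.COLOR_BGR2HSV); m=(cv2.inRange(hs,(0,120,50),(10,255,255))>0)&(u>250)&(u<285)&(v>150)&(v<220)&(z>.078); p=P[m];print('handle',cv2.minAreaRect((p[:,:2]*1000).astype(np.float32)))
E
```

```text
450
179 [222.2 223.2 223.7 224.8 227.1] 0.4 0.074
246 [130.6 131.6 134.8 138.8 225.3] 20.7 0.074
handle ((581.782470703125, 201.85198974609375), (11.645801544189453, 47.74049377441406), 84.443603515625)
```

View pics/c5.png

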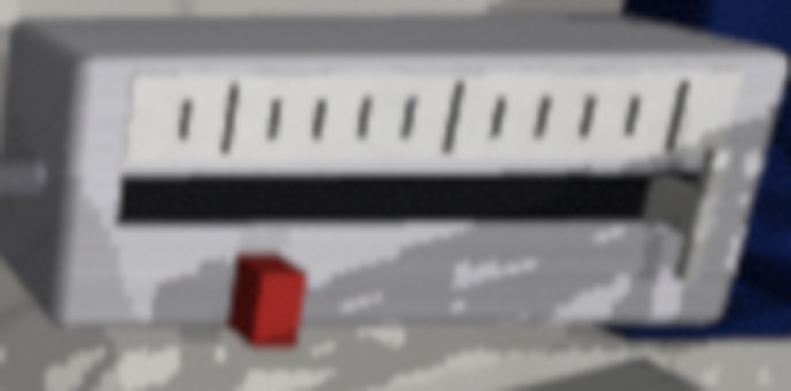

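```bash
python3 meas.py w4.png 492,186.7,.076 400.2,205.9,.076 394.5,205,.076 406,206,.076 490,187,.076 494.5,187,.076; python3 - <<'E'
from meas import *
im,P=load('w4.png'); z=P[...,2]; v,u=np.mgrid[0:384,0:512]
S=((P[...,:2]-O)@g)*1000
m=(u>350)&(v>150)&(v<215)&(z>.073)&(z<.082)
for n,k in(('clip',m&(S<160)),('ptr',m&(S>200))): print(n,k.sum(),np.percentile(S[k],[1,10,50,90,99]).round(1),np.median(z[k]),np.percentile(u[k],[1,50,99]),np.percentile(v[k],[1,50,99]))
E
```

```text
492,186.7,.076 [600.3 424.3  76. ] gauge y 223.2 x 0.2
400.2,205.9,.076 [613.2 334.2  76. ] gauge y 134.5 x 20.2
394.5,205,.076 [611.7 328.4  76. ] gauge y 128.5 x 19.2
406,206,.076 [613.8 340.1  76. ] gauge y 140.4 x 20.4
490,187,.076 [600.5 422.3  76. ] gauge y 221.3 x 0.6
494.5,187,.076 [600.9 426.8  76. ] gauge y 225.8 x 0.6
clip 135 [130.6 131.8 135.8 139.9 140.9] 0.07400324144596143 [395. 400. 406.] [200. 207. 214.]
ptr 152 [222.2 223.  224.2 226.2 227.2] 0.07506678553328264 [487.   492.   497.49] [172.51 186.   201.  ]
```

```bash
python3 -m crank '[[[0.9,0.8,-2],0,5],[[0,0,-3],0,5],[[0,0,-3],0,5],[[0,0,-2],0,5],[[0,0,0],0,5],[[0,0,0],0,5]]' 80 >/dev/null; python3 pose.py
```

```text
t 21.48 tcp mm [582.6 199.9 115.6] fingerdir deg 84.9 w mm 50.2 gf 0.0 F [ 0.5 -0.2  1.1] j [ 0.27  0.37  1.27 -0.    1.51 -1.21]
```

```bash
python3 -m crank '[[[0,0.2,-2],0.01,5],[[0,0,-2],0,5],[[0,0,-1.5],0,5],[[0,0,-0.7],0,5],[[0,0,0],0,5],[[0,0,0],0,0],[[0,0,0],0,0],[[0,0,0],0,0],[[0,0,0],0,0],[[0,0,0],0,0]]' 80 >/dev/null; python3 pose.py; python3 -m crank '[[[0,0,0],0,0],[[0,0,0],0,0]]' >/dev/null;python3 pose.py
```

```text
t 22.32 tcp mm [583.7 202.6  56.1] fingerdir deg 85.6 w mm 10.8 gf 78.6 F [-1.2 -4.   6. ] j [ 0.27  0.43  1.32 -0.    1.39 -1.22]
t 22.48 tcp mm [583.7 202.6  56.1] fingerdir deg 85.6 w mm 10.9 gf 78.6 F [-2.1 -4.4  5.7] j [ 0.27  0.43  1.32 -0.    1.39 -1.22]
```

```bash
python3 -m crank '[[[-0.08,-1,0],0,0],[[-0.08,-1,0],0,0],[[-0.08,-1,0],0,0],[[-0.08,-1,0],0,0],[[-0.08,-1,0],0,0],[[-0.08,-1,0],0,0],[[-0.08,-1,0],0,0],[[-0.08,-0.8,0],0,0],[[0,0,0],0,0],[[0,0,0],0,0]]' >/dev/null; python3 pose.py; python3 - <<'E'
from meas import *
grab('wrist','w6.png'); im,P=load('w6.png'); z=P[...,2]; S=((P[...,:2]-O)@g)*1000; X=((P[...,:2]-O)@[g[1],-g[0]])*1000
m=(z>.072)&(z<.085)&(S>100)&(S<240)
for n,k in(('clip',m&(X>13)&(X<35)),('ptr',m&(abs(X)<9))): print(n,k.sum(),np.percentile(S[k],[1,10,50,90,99]).round(1) if k.any() else'', np.median(u:=np.where(k)[1]) if k.any() else '')
grab('top','t6.png'); a=cv2.imread('pics/t6.png')[150:205,115:235]
cv2.imwrite('pics/c6.png',np.vstack([im[:300],cv2.resize(a,(512,235),interpolation=cv2.INTER_CUBIC)]))
E
```

```text
t 23.32 tcp mm [577.7 127.   56.1] fingerdir deg 85.6 w mm 11.2 gf 78.8 F [ 2.5 11.9  3.9] j [ 0.15  0.36  1.41  0.    1.37 -1.34]
clip 0  
ptr 0
```

View pics/c6.png

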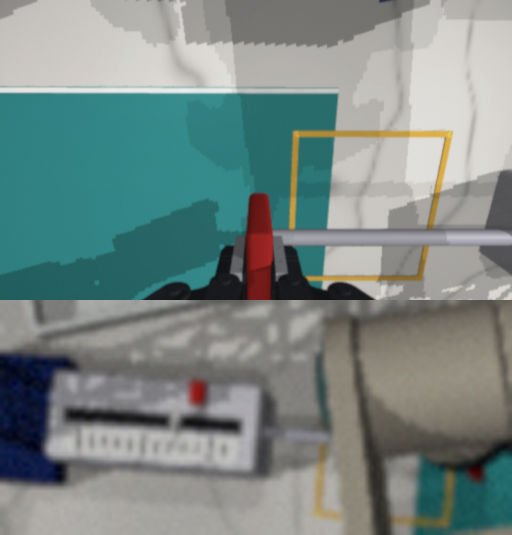

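The gripper has the handle. In the lower crop the pointer is at (175,422) and the clip at (198,392), so about 13 mm remain, which matches the computed travel.

```bash
python3 -m crank '[[[-0.05,-0.6,0],0,0],[[-0.05,-0.6,0],0,0],[[0,0,0],0,0],[[0,0,0],0,0],[[0,0,0],0,0]]' >/dev/null; python3 pose.py; python3 - <<'E'
from meas import *
for c in('top','scene'):
    grab(c,c+'7.png'); im,P=load(c+'7.png'); z=P[...,2]; S=((P[...,:2]-O)@g)*1000; X=((P[...,:2]-O)@[g[1],-g[0]])*1000
    hs=cv2.cvtColor(im,cv2.COLOR_BGR2HSV)
    m=(z>.068)&(z<.085)&(S>100)&(S<240)
    for n,k in(('clip',m&(X>12)&(X<35)),('ptr',m&(abs(X)<9))):
        if k.any(): q=np.where(k); print(c,n,k.sum(),np.percentile(S[k],[2,50,98]).round(1),S[k].mean().round(1),[np.median(t) for t in q[::-1]])
s=cv2.imread('pics/scene7.png')[262:352,290:372]; t=cv2.imread('pics/top7.png')[155:200,120:185]
cv2.imwrite('pics/c7.png',np.hstack([cv2.resize(s,(480,527),interpolation=cv2.INTER_CUBIC),cv2.copyMakeBorder(cv2.resize(t,(310,215),interpolation=cv2.INTER_CUBIC),0,312,0,0,0)]))
E
```

```text
t 23.83 tcp mm [576.8 115.7  56.1] fingerdir deg 85.7 w mm 10.8 gf 78.9 F [ 3.2 12.3  4.2] j [ 0.13  0.35  1.42  0.    1.37 -1.36]
top clip 21 [130.7 135.5 141.6] 135.2 [np.float64(161.0), np.float64(172.0)]
top ptr 9 [136.1 138.1 139.6] 137.7 [np.float64(159.0), np.float64(178.0)]
scene clip 53 [131.5 137.5 141.5] 137.1 [np.float64(310.0), np.float64(294.0)]
scene ptr 20 [137.  139.3 140.6] 139.0 [np.float64(320.0), np.float64(289.0)]
```

View pics/c7.png

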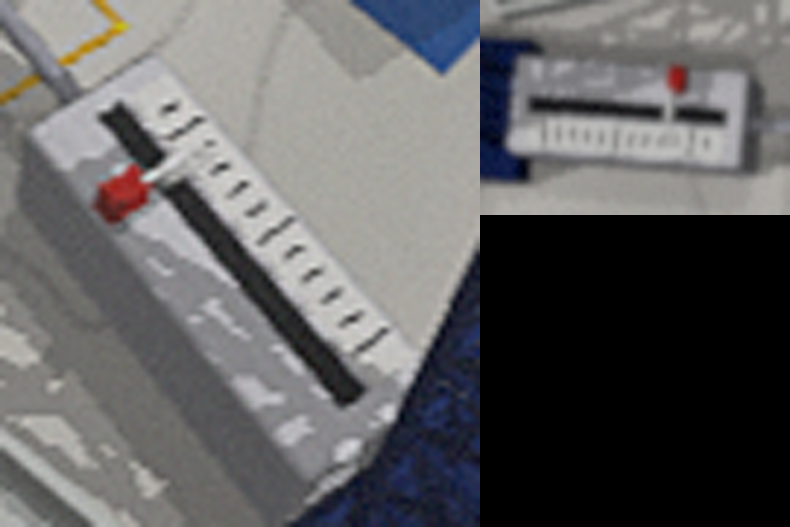

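The pointer is level with the clip, about 2 mm short of its middle. I'll pull slightly further and hold.

```bash
H='x'; python3 -m crank '[[[-0.01,-0.2,0],0,0],[[0,0,0],0,0],[[0,0,0],0,0],[[0,0,0],0,0],[[0,0,0],0,0],[[0,0,0],0,0],[[0,0,0],0,0],[[0,0,0],0,0],[[0,0,0],0,0],[[0,0,0],0,0]]' >/dev/null; python3 pose.py
python3 -m crank '[[[0,0,0],0,0],[[0,0,0],0,0],[[0,0,0],0,0],[[0,0,0],0,0],[[0,0,0],0,0],[[0,0,0],0,0],[[0,0,0],0,0],[[0,0,0],0,0],[[0,0,0],0,0],[[0,0,0],0,0]]' >/dev/null; python3 pose.py
python3 -m crank '[[[0,0,0],0,0],[[0,0,0],0,0],[[0,0,0],0,0],[[0,0,0],0,0],[[0,0,0],0,0],[[0,0,0],0,0],[[0,0,0],0,0],[[0,0,0],0,0],[[0,0,0],0,0],[[0,0,0],0,0]]' >/dev/null; python3 pose.py
python3 -m crank '[[[0,0,0],0,0],[[0,0,0],0,0],[[0,0,0],0,0],[[0,0,0],0,0],[[0,0,0],0,0],[[0,0,0],0,0],[[0,0,0],0,0],[[0,0,0],0,0],[[0,0,0],0,0],[[0,0,0],0,0]]' >/dev/null; python3 pose.py
python3 - <<'E'
from meas import *
for c in('top','scene'):
    grab(c,c+'8.png'); im,P=load(c+'8.png'); z=P[...,2]; S=((P[...,:2]-O)@g)*1000; X=((P[...,:2]-O)@[g[1],-g[0]])*1000
    m=(z>.068)&(z<.085)&(S>100)&(S<240)
    for n,k in(('clip',m&(X>12)&(X<35)),('ptr',m&(abs(X)<9))):
        if k.any(): print(c,n,k.sum(),np.percentile(S[k],[2,50,98]).round(1),S[k].mean().round(1))
E
```

```text
t 24.77 tcp mm [576.7 113.9  56.1] fingerdir deg 85.7 w mm 10.9 gf 78.9 F [ 3.6 11.6  4.4] j [ 0.13  0.35  1.42  0.    1.37 -1.37]
t 25.6 tcp mm [576.7 113.9  56.1] fingerdir deg 85.7 w mm 10.5 gf 78.9 F [ 3.1 12.9  3.7] j [ 0.13  0.35  1.42  0.    1.37 -1.37]
t 26.43 tcp mm [576.7 113.9  56.1] fingerdir deg 85.7 w mm 10.9 gf 78.9 F [ 3.4 13.1  3.6] j [ 0.13  0.35  1.42  0.    1.37 -1.37]
t 27.27 tcp mm [576.7 113.9  56.1] fingerdir deg 85.7 w mm 10.7 gf 78.9 F [ 3.7 12.1  4.2] j [ 0.13  0.35  1.42  0.    1.37 -1.37]
top clip 21 [130.  135.9 141.1] 135.3
top ptr 10 [133.6 135.1 138.7] 135.6
scene clip 51 [131.7 137.3 141.7] 137.1
scene ptr 19 [134.1 136.7 138.6] 136.7
```

Pointer and clip agree within 0.5 mm, and the hold has lasted over 3 s. Now I'll return the handle home and release it.

```bash
python3 -m crank '[[[0.08,1,0],0,0],[[0.08,1,0],0,0],[[0.08,1,0],0,0],[[0.08,1,0],0,0],[[0.08,1,0],0,0],[[0.08,1,0],0,0],[[0.08,1,0],0,0],[[0.08,1,0],0,0],[[0.06,0.8,0],0,0],[[0,0,0],0,0]]' >/dev/null; python3 pose.py; python3 -m crank '[[[0,0,0],0,0],[[0,0,0],0,0],[[0,0,0],0,5],[[0,0,0],0,5],[[0,0,0],0,5],[[0,0,0],0,5],[[0,0,2],0,5],[[0,0,3],0,5],[[0,0,4],0,5],[[0,0,4],0,5]]' >/dev/null; python3 pose.py; python3 - <<'E'
from meas import *
grab('wrist','w9.png'); im,P=load('w9.png'); z=P[...,2]
hs=cv2.cvtColor(im,cv2.COLOR_BGR2HSV); v,u=np.mgrid[0:384,0:512]
S=((P[...,:2]-O)@g)*1000; X=((P[...,:2]-O)@[g[1],-g[0]])*1000
m=(cv2.inRange(hs,(0,120,50),(10,255,255))>0)&(z>.078)&(abs(X)<35)&(S<60)&(S>-60); p=P[m]; print('handle',m.sum(),cv2.minAreaRect((p[:,:2]*1000).astype(np.float32)))
grab('top','t9.png'); im,P=load('t9.png'); z=P[...,2]
hs=cv2.cvtColor(im,cv2.COLOR_BGR2HSV)
for n,k in(('rib',(z>.13)&(z<.15)),('top',(z>.098)&(z<.15))):
    k=k&(P[...,0]>.28)&(P[...,0]<.46)&(P[...,1]>.18)&(P[...,1]<.37); p=P[k]; print(n,k.sum(),cv2.minAreaRect((p[:,:2]*1000).astype(np.float32)))
E
```

```text
t 28.2 tcp mm [583.6 201.2  56.1] fingerdir deg 85.7 w mm 10.7 gf 79.4 F [1.4 4.  6.4] j [ 0.27  0.42  1.32  0.    1.39 -1.22]
t 29.03 tcp mm [581.4 198.7 184.1] fingerdir deg 85.6 w mm 50.0 gf 0.0 F [ 0.8 -0.6 -0.3] j [ 0.27  0.32  1.19 -0.    1.63 -1.22]
handle 696 ((579.0831298828125, 209.052734375), (45.372196197509766, 44.921302795410156), 23.05223846435547)
rib 81 ((373.4525451660156, 288.20892333984375), (44.13909912109375, 15.966209411621094), 84.08039855957031)
top 485 ((373.6056823730469, 292.8025817871094), (56.22051239013672, 99.5527114868164), 86.37976837158203)
```

```bash
python3 -m crank '[[[-1.6,0.6,2],-0.122,5],[[-1.6,0.6,2],-0.122,5],[[-1.6,0.6,2],-0.122,5],[[-1.6,0.6,0],-0.122,5],[[-1.6,0.6,0],-0.122,5],[[-1.6,0.6,0],-0.122,5],[[-1.6,0.6,0],-0.122,5]]' >/dev/null; python3 -m crank '[[[-1.6,0.6,0],-0.122,5],[[-1.6,0.6,0],-0.122,5],[[-1.6,0.6,0],-0.122,5],[[-1.6,0.6,0],-0.122,5],[[-1.6,0.6,0],-0.122,5],[[-1.6,0.6,0],-0.122,5],[[0,0,0],0,5],[[0,0,0],0,5]]' >/dev/null; python3 pose.py; python3 - <<'E'
from h import *
grab('wrist','w10.png'); im,P=load('w10.png'); z=P[...,2]
for n,k in(('rib',(z>.132)&(z<.15)),('top',(z>.098)&(z<.15))):
    k=k&(P[...,0]>.28)&(P[...,0]<.46)&(P[...,1]>.18)&(P[...,1]<.37); p=P[k]; print(n,k.sum(),cv2.minAreaRect((p[:,:2]*1000).astype(np.float32)))
grab('top','t10.png'); im,P=load('t10.png'); z=P[...,2];hs=cv2.cvtColor(im,cv2.COLOR_BGR2HSV)
k=(cv2.inRange(hs,(0,120,50),(10,255,255))>0)&(z>.06)&(P[...,1]<.24)&(P[...,1]>.08)&(P[...,0]>.53); p=P[k]; print('handle',k.sum(),cv2.minAreaRect((p[:,:2]*1000).astype(np.float32)))
E
```

```text
t 30.38 tcp mm [374.1 277.2 243.9] fingerdir deg -5.0 w mm 50.1 gf 0.0 F [-0.8 -0.9  0.5] j [ 0.56 -0.12  1.54 -0.    1.72  0.65]
rib 1381 ((372.71405029296875, 275.3802490234375), (69.43563842773438, 15.485122680664062), 84.46929931640625)
top 8903 ((372.34820556640625, 275.1756591796875), (89.82186126708984, 100.00684356689453), 84.2748031616211)
handle 67 ((580.9730834960938, 200.92984008789062), (11.707816123962402, 45.773223876953125), 86.19448852539062)
```

```bash
python3 -m crank '[[[-0.2,-0.2,-3],-0.01,5],[[0,0,-3],0,5],[[0,0,-3],0,5],[[0,0,-3],0,5],[[0,0,-1.1],0,5],[[0,0,0],0,5],[[0,0,0],0,5]]' 60 >/dev/null; python3 pose.py; python3 -m crank '[[[0,0,0],0,0],[[0,0,0],0,0],[[0,0,0],0,0],[[0,0,0],0,0],[[0,0,0],0,0],[[0,0,0],0,0],[[0,0,0],0,0]]' >/dev/null; python3 pose.py;  python3 -m crank '[[[0,0,1],0,0],[[0,0,2.5],0,0],[[0,0,3],0,0],[[0,0,3],0,0],[[0,0,3],0,0],[[0,0,0],0,0]]' >/dev/null; python3 pose.py
```

```text
t 31.07 tcp mm [372.9 275.2 113.7] fingerdir deg -5.8 w mm 49.9 gf 0.0 F [0.5 0.5 1. ] j [ 0.56 -0.05  1.74 -0.    1.45  0.66]
t 31.65 tcp mm [373.3 275.8 114.8] fingerdir deg -5.8 w mm 15.0 gf 59.6 F [ 1.2 -0.5  7. ] j [ 0.56 -0.05  1.74 -0.    1.45  0.66]
t 32.15 tcp mm [373.7 276.2 245. ] fingerdir deg -5.8 w mm 14.9 gf 59.0 F [ 0.8  0.5 -1. ] j [ 0.56 -0.13  1.55 -0.    1.71  0.66]
```

```bash
python3 -m crank '[[[2.9,-1,0],0.01,0],[[3,-1.1,0],0.01,0],[[3,-1.1,0],0,0],[[3,-1.1,0],0,0],[[3,-1,0],0,0],[[3,-1.1,0],0,0],[[3,-1.1,0],0,0],[[0,0,0],0,0],[[0,0,0],0,0]]' >/dev/null; python3 pose.py; python3 - <<'E'
from h import *
grab('wrist','w11.png'); im,P=load('w11.png'); z=P[...,2]
for n,k in(('rib',(z>.255)&(z<.285)),('top',(z>.225)&(z<.285))):
    k=k&(P[...,0]>.48)&(P[...,0]<.68)&(P[...,1]>.1)&(P[...,1]<.3); p=P[k]
    if k.sum()>10: print(n,k.sum(),cv2.minAreaRect((p[:,:2]*1000).astype(np.float32)))
E
```

```text
t 32.9 tcp mm [581.7 199.3 235.7] fingerdir deg -4.8 w mm 15.1 gf 60.0 F [ 0.4  0.3 -2.3] j [0.27 0.31 1.1  0.   1.73 0.35]
rib 8211 ((586.9026489257812, 202.39212036132812), (64.94979095458984, 64.85032653808594), 30.382143020629883)
top 24499 ((581.3847045898438, 204.21810913085938), (79.70233154296875, 100.00862884521484), 85.3712387084961)
```

View pics/w11.png

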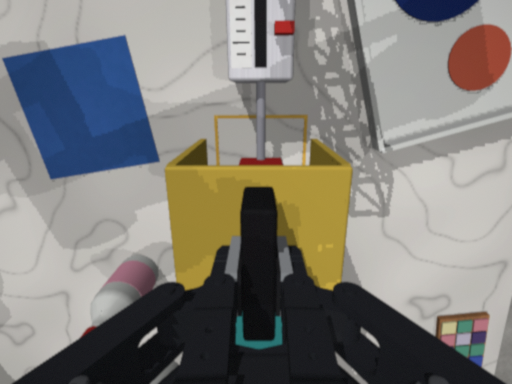

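The guard hangs over the handle, with the bay outline at (262,140) and the handle inside its opening. I'll lower it.

```bash
python3 -m crank '[[[0,0.2,-3],0,0],[[0,0,-3],0,0],[[0,0,-2.5],0,0],[[0,0,-1.5],0,0],[[0,0,-1],0,0],[[0,0,0],0,0],[[0,0,0],0,0]]' >/dev/null; python3 pose.py; python3 -m crank '[[[0,0,-0.5],0,0],[[0,0,-0.3],0,0],[[0,0,0],0,0],[[0,0,0],0,0]]' >/dev/null; python3 pose.py
```

```text
t 33.53 tcp mm [581.  202.7 128.8] fingerdir deg -4.7 w mm 15.1 gf 59.9 F [-1.  -0.4 -2.2] j [0.28 0.36 1.26 0.   1.53 0.36]
t 33.87 tcp mm [581.4 202.2 120.3] fingerdir deg -4.7 w mm 14.8 gf 60.0 F [-0.3 -0.8 -2.3] j [ 0.27  0.36  1.27 -0.    1.51  0.36]
```

```bash
python3 -m crank '[[[0,0,-0.2],0,0],[[0,0,-0.2],0,0],[[0,0,-0.1],0,0],[[0,0,0],0,0],[[0,0,0],0,0]]' >/dev/null; python3 pose.py
```

```text
t 34.28 tcp mm [581.3 202.2 114.8] fingerdir deg -4.7 w mm 15.3 gf 60.0 F [-0.5 -0.1 -2.6] j [ 0.27  0.37  1.27 -0.    1.5   0.36]
```

```bash
python3 -m crank '[[[0,0,-0.1],0,0],[[0,0,-0.1],0,0],[[0,0,0],0,0],[[0,0,0],0,0]]' >/dev/null; python3 pose.py
```

```text
t 34.62 tcp mm [581.5 202.2 113.9] fingerdir deg -4.7 w mm 14.8 gf 60.8 F [-3.8 -0.8  4.4] j [ 0.27  0.37  1.27 -0.    1.5   0.36]
```

Contact with the table. Release, retreat and check.

```bash
python3 -m crank '[[[0,0,0],0,5],[[0,0,0],0,5],[[0,0,0],0,5],[[0,0,0],0,5],[[0,0,2],0,5],[[0,0,3],0,5],[[0,0,3],0,5],[[0,0,3],0,5],[[-2.5,0,1],0,5],[[-3.5,0,0],0,5]]' >/dev/null;  python3 -m crank '[[[-3.5,1,0],0,5],[[-3.5,1,0],0,5],[[-3.5,1,0],0,5],[[-3,1,0],0,5],[[0,0,0],0,5],[[0,0,0],0,5],[[0,0,0],0,5],[[0,0,0],0,5]]' >/dev/null;python3 pose.py; python3 - <<'E'
from meas import *
grab('top','t12.png'); im,P=load('t12.png'); z=P[...,2]
R=lambda k:cv2.minAreaRect((P[k][:,:2]*1000).astype(np.float32))
B=(P[...,0]>.48)&(P[...,0]<.68)&(P[...,1]>.1)&(P[...,1]<.29)
for n,k in(('rib',B&(z>.13)&(z<.15)),('top',B&(z>.1)&(z<.15))): print(n,k.sum(),R(k),np.median(z[k]))
S=((P[...,:2]-O)@g)*1000; X=((P[...,:2]-O)@[g[1],-g[0]])*1000
k=(z>.068)&(z<.085)&(S>100)&(S<240)&(abs(X)<9); print('ptr',k.sum(),S[k])
for n,(x,y,zl) in dict(bottle=(.391,.046,.05),cup=(.391,-.149,.05)).items():
    k=(abs(P[...,0]-x)<.07)&(abs(P[...,1]-y)<.07)&(z>zl)&(z<.16); print(n,R(k) if k.any() else 0)
cv2.imwrite('pics/c12.png',cv2.resize(im[140:270,120:430],None,fx=2.5,fy=2.5,interpolation=cv2.INTER_CUBIC))
E
```

```text
t 36.12 tcp mm [387.1 242.  232.9] fingerdir deg -4.7 w mm 49.7 gf 0.0 F [-0.1  0.  -0.9] j [ 0.48 -0.14  1.59 -0.    1.7   0.56]
rib 132 ((580.179443359375, 201.05902099609375), (69.8698959350586, 15.998919486999512), 86.07889556884766) 0.1410171504617138
top 917 ((580.3776245117188, 201.4213409423828), (90.52283477783203, 100.30553436279297), 85.3990478515625) 0.10612959327430271
ptr 10 [224.60038849 224.30184907 224.5313811  223.5842437  225.2533342
 222.48895408 222.5716655  223.67857096 224.21487458 223.48726289]
bottle ((391.47552490234375, 45.6795654296875), (52.45713806152344, 52.2368278503418), 89.947021484375)
cup ((391.0009765625, -148.69912719726562), (70.10435485839844, 67.63317108154297), 0.052553534507751465)
```

View pics/c12.png

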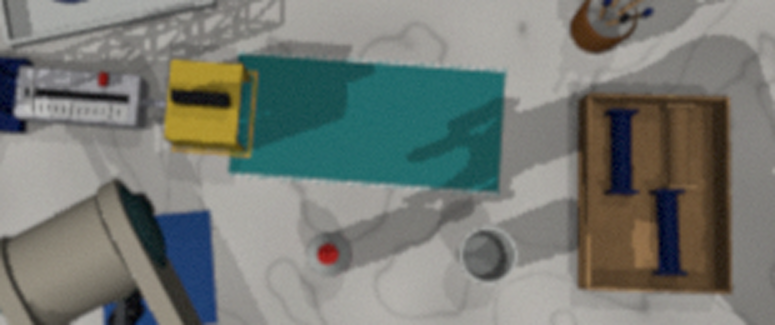

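The guard is squarely back in its bay at (205,103), the columns are in the box at (620,150), (685,145) and (668,232), the pointer is home, and the bottle and cup haven't moved.

```bash
python3 -c "
from station import robot
print(robot.sign_off())"
```

```text
the job is handed in; nothing more can be done
None
```

The job is handed in, though no verdict came back: three columns are in the box, the pointer was held level with the clip for over 3 s, the handle is home, and the guard stands within about 2 mm of the bay's centre.

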